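# Clear a sand painter's table

## Task

Clear the painter's table: lay both glue brushes lengthwise, side by side and flat in the long tin tray, stand each glue pot upright in the bay of the wooden crate that fits it (big pot in the big bay, small pot in the small bay), and lay the sanding block flat in the low wooden box. Do not shove the two wooden bowls out of their places.

Things in the scene. Friction and masses are not known exactly. Their poses are not given: they have to be found in the camera images.
- brush_wide: Wide flat glue brush, rigid, 150 mm long, 70 g. Wooden handle 83 mm long, 18 wide (22 at its end), 12 thick; steel ferrule 26 mm long and brown bristle head 42 mm long, both 36 wide, 14 and 12 thick. Its x axis runs from handle to bristles, z up. Origin: middle of its length, on its underside, over the handle and 8 mm from the ferrule. Grip the handle 15 mm along -x, across y.
- brush_narrow: Narrow flat glue brush lying on the table, 150 mm long, rigid. Like the wide one, but the handle is 14 mm wide (18 mm at its very end) and the ferrule and bristles 20 mm wide; same lengths, thicknesses, axes, origin and gripping place. 50 g.
- pot_big: Big lidded glue pot standing upright: white plastic cylinder with a grey screw lid (pale disc on top), 64 mm in diameter (65 over the lid's ribs), 80 mm high. Origin: centre of its underside, z up. The lid stays on. About 0.3 kg.
- pot_small: Small lidded glue pot standing upright: white plastic cylinder with a grey screw lid (pale disc on top), 42 mm in diameter (43 over the lid's ribs), 62 mm high. Origin: centre of its underside, z up. The lid stays on. About 0.1 kg.
- block: Cork sanding block, 85 mm along its x, 52 mm along its y, 34 mm high, with a reddish abrasive sheet under it. Origin: centre of its underside, z up. 0.12 kg.
- brush_tray: Long low tin (bare aluminium) tray for the brushes, fixed. Outside 195 mm along its y (the long axis) and 120 mm along its x, 16 mm high (19 with the rolled rim); walls 4 mm, floor 4 mm thick: inside 187 x 112 mm. Origin: centre of its underside, z up. Both brushes lie along its y, one beside the other.
- pot_crate: Light wooden crate for the pots, fixed, turned any way: outside 168 mm along its y and 100 along its x, 32 high; walls and floor 6 mm. A partition makes two bays: the big one 88 x 88 mm inside, centred at y = -34 mm; the small one 62 mm along y, 88 along x inside, centred at y = +47 mm (both at x = 0). Origin: centre of its underside, z up.
- block_box: Low open box of mid-brown wood with steel corner irons, for the sanding block, fixed: outside 150 mm along its y (the long axis) and 130 mm along its x, 18 mm high; walls and floor 5 mm thick: inside 140 x 120 mm, undivided. Origin: centre of its underside, z up.
- bowl_left: Empty wooden bowl on the far left of the table, loose, 124 mm in diameter at the rim, 55 mm high. Origin: centre of its underside. Not to be moved.
- bowl_right: Empty wooden bowl like it on the far right. Not to be moved.

How it is judged (in metres and radians):
At the end, for the whole second after the job is handed in: Both brushes flat on the tray floor, centre within 46 mm across, 24 mm along, 0.35 rad; pots upright on the floor of their own bays (big within 15 mm; small 13 mm along, 26 across); block flat in its box within 40 mm across, 50 along; all at rest; bowls within 30 mm of their places (x of brush_wide in the frame of brush_tray between -0.046 and 0.046 m and y of brush_wide in the frame of brush_tray between -0.024 and 0.024 m and z of brush_wide in the frame of brush_tray between 0 and 0.009 m and angle between each of brush_wide, brush_narrow, block's own z axis and vertical below 0.08 rad and angle between the x axis of each of brush_wide, brush_narrow and the y axis of brush_tray, either way round below 0.35 rad and linear speed of each of brush_wide, brush_narrow, pot_big, pot_small, block below 0.02 m/s and angular speed of each of brush_wide, brush_narrow, pot_big, pot_small, block below 0.2 rad/s and x of brush_narrow in the frame of brush_tray between -0.046 and 0.046 m and y of brush_narrow in the frame of brush_tray between -0.024 and 0.024 m and z of brush_narrow in the frame of brush_tray between 0 and 0.009 m and x of pot_big in the frame of pot_crate between -0.015 and 0.015 m and y of pot_big in the frame of pot_crate between -0.049 and -0.019 m and z of pot_big in the frame of pot_crate between 0 and 0.011 m and angle between each of pot_big, pot_small's own z axis and vertical below 0.1 rad and x of pot_small in the frame of pot_crate between -0.026 and 0.026 m and y of pot_small in the frame of pot_crate between 0.034 and 0.06 m and z of pot_small in the frame of pot_crate between 0 and 0.011 m and x of block in the frame of block_box between -0.04 and 0.04 m and y of block in the frame of block_box between -0.05 and 0.05 m and z of block in the frame of block_box between 0 and 0.01 m and distance of each of bowl_left, bowl_right from where it was at the start of the episode below 0.03 m); the robot touches nothing.
It fails at once if a wooden bowl is shoved more than 30 mm from its place (distance of any of bowl_left, bowl_right from where it was at the start of the episode above 0.03 m).
It also fails if it takes over 115 s, if anything falls off the work surface, if the arm or the gripper's body presses on something with over 40 N, if the wrist force passes 120 N, or if a joint passes its speed limit or range.

## Robot

A 6-joint arm with a two-finger parallel gripper is mounted at the origin on the work surface. World frame = base frame: x ahead of the robot, y to its left, z up, the work surface at z = 0. Lengths are in mm, angles in rad, forces in N, time in s.
With the tool pointing down it reaches from about 300 to 775 mm from the base axis. Payload 14.6 kg.
Tool frame: the origin (TCP) lies on the centre line of the jaws, within the pads' length; the fingertips stand manip.tcp_to_tips ahead of it and the grasp point (between the pads) lies 5 mm behind it (manip.tcp_to_tips is the distance from the TCP to the fingertips, in mm); z points along the fingers, y is the direction in which the jaws open and shut (so a half turn about z gives the same grasp; the last joint's range is limited). The gripper opens to 94 mm and grips with 3 to 60 N. Pads are 16 mm wide; open, the fingers measure 119 mm over their backs; the gripper's body (75 mm by 177 mm) begins 78 mm behind the grasp point.
Start: joints at [1.19, 0.3, 1.521, -0, 1.321, -0.067], TCP at [169.769, 523.133, 219.446] pointing down, gripper open.
Joint ranges: [-3.03, 3.03], [-0.79, 2.21], [0.23, 2.52], [-1.04, 4.18], [0, 3.07], [-2.55, 2.55]. Speed limits (rad/s): [2.22, 2.22, 2.57, 3.14, 3.14, 3.14].

## Interface

Orientations are given as [roll, pitch, yaw] about the fixed x, y, z axes, in that order (R = Rz(yaw) Ry(pitch) Rx(roll)).
In Python, from cell import manip, optics, workorder gives the robot as it stands. The module is installed in compiled form; this text tells all that it offers.
- The arm moves only by the tool jog_arm, never from a script. Its argument "deltas" is text: rows parted by semicolons, each of 5 numbers parted by spaces: the shift along the tool's x, y, z in mm, then the turn about the tool's z in rad, then the finger opening in mm, from 0 to 94. In form: tx ty tz twist grip; .... A call has exactly 10 rows; each row is the pose to reach, as a shift and turn from the pose commanded when the call began, along the tool's axes at that moment; what a row does not reach only later rows make up. A row lasts 1/8 s, in which the tool goes at most 62.5 mm and 10.7 degrees, less where a joint would pass 70% of its speed; a pose out of reach is approached as far as the arm can. A call with a gripper value outside its range is refused whole. The fingers move at their own pace and stop on an object; "squeeze" is the grip in N (left out, the last holds). Time passes only in rows, so rows that repeat a pose let the fingers close, or fill a call up. It gives the time, the measured TCP pose, the force and the opening at its end, in the units of the state.
- manip.read_state(): the state, without advancing time (a new reading comes with each control period).
- optics.camera(name): name is "side" or "top"; returns (picture, depth): 480x640x3 uint8, red, green, blue; 480x640 float32, mm along the optical axis (not along the pixel's ray), 0 where there is no reading.
- optics.get_calibration(name): a dict with "intrinsics" (3x3 intrinsics, pixels), "R" (3x3) and "t" (3): a world point X has camera coordinates R X + t. Camera axes: x right, y down, z forward; pixel columns grow to the right and rows downward; lengths in mm; the calibration is good to about 2 mm. A picture is of the moment at which its call begins. get_calibration takes no time and is no camera call.
- workorder.sign_off(): hands the job in, once; it reports no verdict.
The state is a dict: "clock": time; "joints": joint angles; "qd": joint speeds; "effort": joint torques, N m; "eef_pos": TCP position; "eef_rot": TCP orientation; "wrist_force": force on the tool from outside, world axes, zero at the start; "moment": the same for the moment, N m; "finger_gap": finger opening in mm.
Only numpy, scipy, OpenCV 4.12 (cv2) and the standard library are available. Lean on these libraries where they do the work, as an engineer would, in place of code of your own. Each camera call takes 0.05 s, during which the arm holds its last target.

## Working session

There is one attempt and no reset: what is moved stays moved. The work goes in short steps, Python scripts to look and compute and a tool call to move; the robot and the scene stay as the last step left them, time stands still between calls to the robot, and variables do not carry over. Pictures are saved under pics/ and viewed, and the job is handed in when it is done.

Besides the shell and the picture viewer there is one more tool, called after "Emit:" by a JSON object that holds its "api" and its "payload". jog_arm: Moves the arm, as the interface text tells. Its arguments: {"type":"object","properties":{"deltas":{"type":"string"},"squeeze":{"type":"number"}},"required":["deltas"]}

```bash
mkdir -p pics; python3 - <<'E'
from cell import manip, optics, workorder
import cv2,numpy as np
print(manip.read_state(), manip.tcp_to_tips)
for n in("top","side"):
    p,d=optics.camera(n); cv2.imwrite(f"pics/{n}0.png",p[:,:,::-1]); np.save(f"pics/{n}0.npy",d)
    print(n,optics.get_calibration(n))
E
```

```text
{'clock': 0.0, 'joints': array([ 1.19040353e+00,  3.00438470e-01,  1.52159771e+00, -2.81349832e-05,
        1.32066860e+00, -6.66108612e-02]), 'qd': array([-0.00027194,  0.0006466 , -0.000461  , -0.00056229,  0.00258657,
        0.00069961]), 'effort': array([-6.79278546e-04, -5.31802046e+01, -3.52741206e+01,  7.08357012e-02,
        2.42969021e-02, -9.86493046e-05]), 'eef_pos': array([169.68552934, 522.9112627 , 218.89717882]), 'eef_rot': array([-3.14048119e+00, -4.68332509e-05,  2.82781767e+00]), 'wrist_force': array([ 0.02069537, -1.24094283,  0.24301466]), 'moment': array([-0.00302727,  0.02879014, -0.00402031]), 'finger_gap': 93.9172680786023} 14.0
top {'intrinsics': array([[521.8232221 ,   0.        , 325.42720336],
       [  0.        , 521.8232221 , 246.29299731],
       [  0.        ,   0.        ,   1.        ]]), 'R': array([[ 0.02280197, -0.99973656,  0.00262193],
       [-0.98712356, -0.02292947, -0.15830767],
       [ 0.15832609,  0.00102156, -0.98738635]]), 't': array([7.58769022e-01, 5.71424517e+02, 1.22666367e+03])}
side {'intrinsics': array([[510.04388219,   0.        , 315.95792697],
       [  0.        , 510.04388219, 237.01521588],
       [  0.        ,   0.        ,   1.        ]]), 'R': array([[ 0.96417644, -0.26498599,  0.01209214],
       [-0.14391261, -0.56084503, -0.81531713],
       [ 0.22282944,  0.78436935, -0.57888838]]), 't': array([-543.00882111,  124.19283528,  895.79998132])}
```

View pics/top0.png

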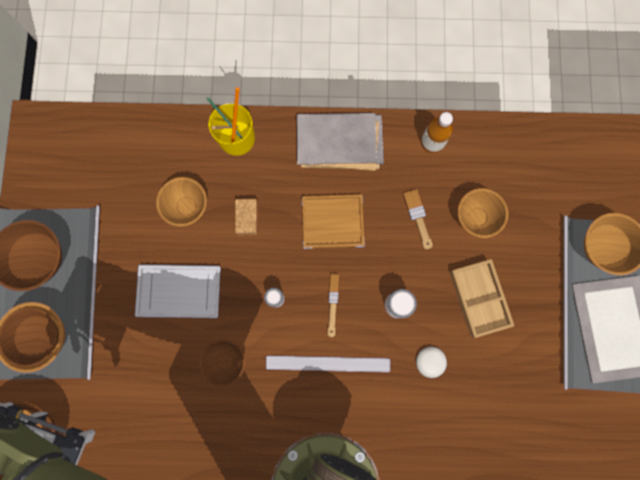

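View pics/side0.png

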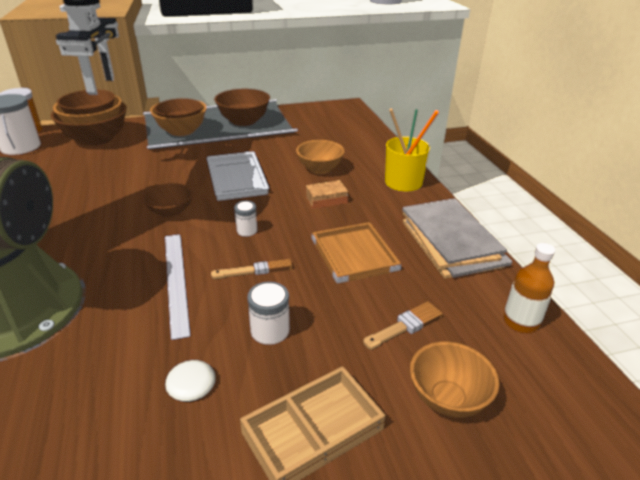

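The top view shows the tray at about (178,291), block (246,216), box (334,220), small pot (274,297), narrow brush (333,305), big pot (402,303), wide brush (418,218), crate (482,298), and bowls at (182,201) and (483,212). I'll enlarge it.

```bash
cat > h.py <<'E'
import numpy as np,cv2
from cell import manip, optics, workorder
def world(n,u,v,z):
    c=optics.get_calibration(n);K,R,t=c["intrinsics"],c["R"],c["t"]
    d=R.T@np.linalg.solve(K,[u,v,1.]);C=-R.T@t
    return C+d*(z-C[2])/d[2]
def proj(n,X):
    c=optics.get_calibration(n);p=c["intrinsics"]@(c["R"]@np.array(X,float)+c["t"]);return p[:2]/p[2]
def crop(src,dst,x0,y0,w,h,s):
    im=cv2.imread(src)[y0:y0+h,x0:x0+w]
    im=cv2.resize(im,None,fx=s,fy=s,interpolation=cv2.INTER_CUBIC)
    for k in range(0,w,10): cv2.line(im,(k*s,0),(k*s,6 if (x0+k)%50 else 16),(0,255,255),1); 
    for k in range(0,w,10):
        if (x0+k)%20==0: cv2.putText(im,str(x0+k),(k*s,26),0,.4,(0,255,255),1)
    for k in range(0,h,10):
        cv2.line(im,(0,k*s),(6,k*s),(0,255,255),1)
        if (y0+k)%20==0: cv2.putText(im,str(y0+k),(8,k*s+4),0,.4,(0,255,255),1)
    cv2.imwrite(dst,im)
def depthworld(n,d):
    c=optics.get_calibration(n);K,R,t=c["intrinsics"],c["R"],c["t"]
    v,u=np.mgrid[:480,:640]
    P=np.stack([(u-K[0,2])/K[0,0],(v-K[1,2])/K[1,1],np.ones_like(u)],-1)*d[...,None]
    return (P-t)@R
E
python3 - <<'E'
from h import *
crop("pics/top0.png","pics/c1.png",120,170,160,160,5) if 0 else None
crop("pics/top0.png","pics/c1.png",125,185,155,145,4)
crop("pics/top0.png","pics/c2.png",285,180,160,160,3) if 0 else crop("pics/top0.png","pics/c2.png",290,180,155,148,4)
crop("pics/top0.png","pics/c3.png",380,180,140,148,4)
W=depthworld("top",np.load("pics/top0.npy"))
for n,u,v in [("block",246,216),("spot",273,293),("bpot",402,298),("table",300,270),("nb",333,313),("wb",424,235),("tray",178,291),("box",334,220),("crate big",489,315),("crate sm",475,280)]: print(n,W[v,u].round(1))
E
```

```text
block [644.7 212.8  33.9]
spot [453.5 135.5  63.6]
bpot [ 447.7 -167.9   78.4]
table [516.8  76.3   0.7]
nb [411.4  -8.4  10.3]
wb [ 611.5 -233.5    9.9]
tray [457.2 377.8   2.3]
box [645.6  -6.2   5.9]
crate big [ 415.6 -393.8    3.5]
crate sm [ 501.  -359.8    8.1]
```

View pics/c1.png

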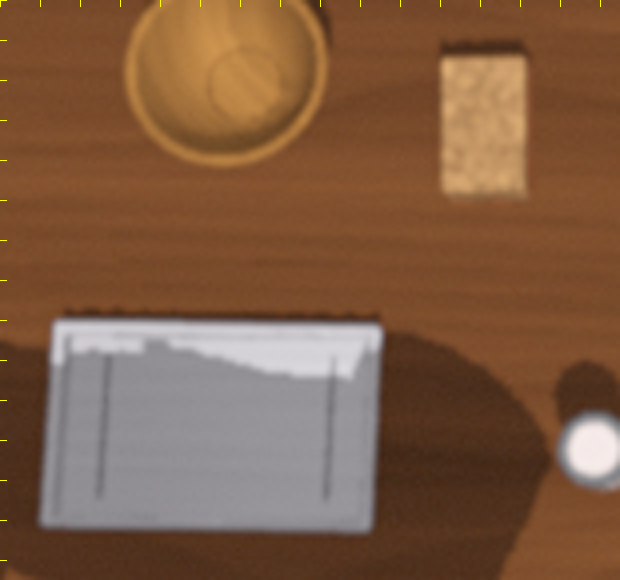

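View pics/c2.png

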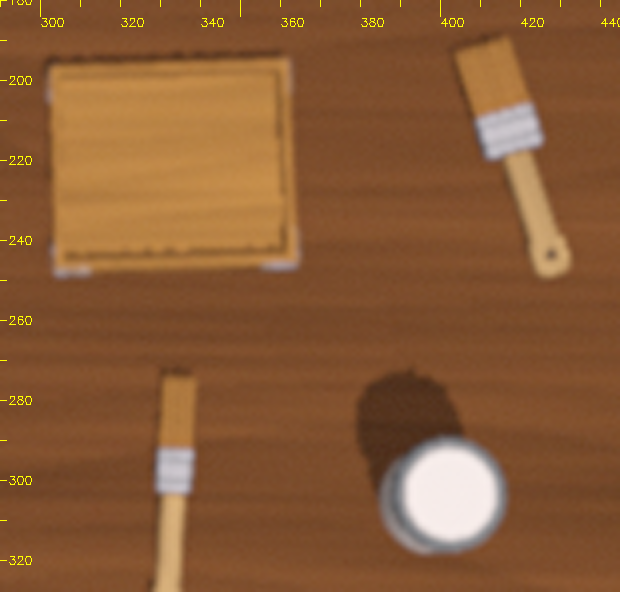

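View pics/c3.png

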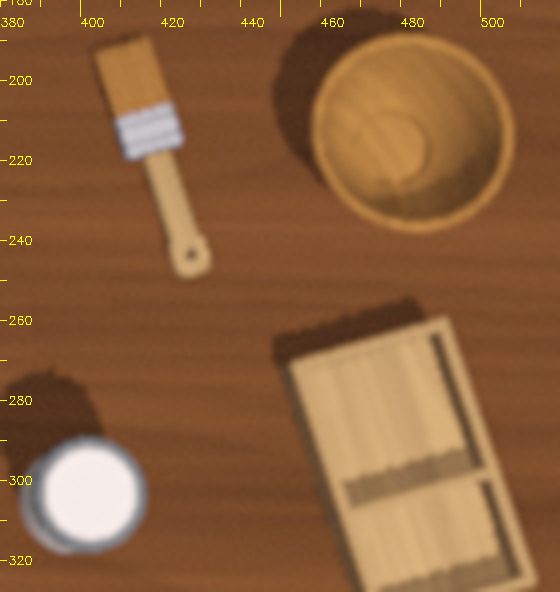

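```bash
python3 - <<'E'
from h import *
crop("pics/top0.png","pics/c4.png",440,250,90,95,6)
crop("pics/top0.png","pics/c5.png",300,260,60,90,6)
P=lambda *a:world("top",*a)[:2].round(1)
print("tray",[P(*p,19) for p in[(138.3,265.5),(220.3,266.8),(135,316.8),(217.8,318)]], P(177.8,291.8,19))
c=[P(125+u/4,185+v/4,34) for u,v in [(441,55),(527,55),(527,195),(441,195)]];print("block",c,np.mean(c,0))
c=[P(290+u/4,180+v/4,18) for u,v in [(47,60),(290,58),(299,265),(54,274)]];print("box",c,np.mean(c,0))
print("spot",P(273.8,297.5,62),"bpot",P(403,303.5,80))
print("wb",P(428,248.7,12),P(410.8,191,12)); print("nb",P(332,335,12),P(334.8,273.8,12))
E
```

```text
tray [array([516.7, 475.4]), array([518.1, 272.6]), array([391. , 473.4]), array([392.7, 271.8])] [454.1 373.4]
block [array([688. , 241.6]), array([689.3, 188. ]), array([600.5, 184.2]), array([599.3, 237.2])] [644.275 212.75 ]
box [array([705.7,  76.8]), array([710.6, -76.9]), array([578.1, -84. ]), array([568.8,  68.4])] [640.8    -3.925]
spot [443.  133.3] bpot [ 434.9 -170. ]
wb [ 576.5 -242.8] [ 724.3 -200.2]
nb [358.1  -7.1] [508.  -10.9]
```

View pics/c4.png

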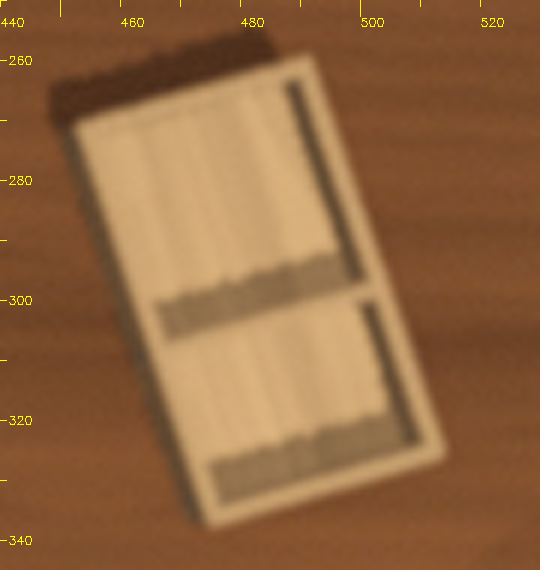

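View pics/c5.png

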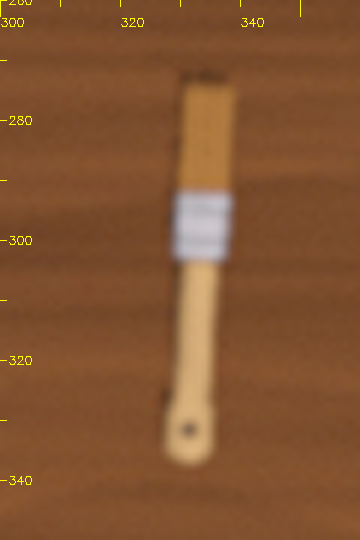

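```bash
python3 - <<'E'
from h import *
P=lambda *a:world("top",*a)[:2]
c=np.array([P(440+u/6,250+v/6,32) for u,v in [(73,125),(313,55),(445,455),(208,527)]]);ctr=c.mean(0);print("crate",c.round(1),ctr)
far=(c[0]+c[1])/2;near=(c[2]+c[3])/2;ey=(near-far);print(np.linalg.norm(ey),np.linalg.norm(c[0]-c[1]));ey/=np.linalg.norm(ey)
ex=c[1]-c[0]; print("yaw ey",np.arctan2(ey[1],ey[0]),"ex",np.arctan2(ex[1],ex[0]))
print("big",ctr-34*ey,"small",ctr+47*ey)
im=cv2.imread("pics/side0.png")
def ring(x,y,z,r,col=(0,0,255)):
    q=[proj("side",(x+r*np.cos(a),y+r*np.sin(a),z)) for a in np.linspace(0,6.28,60)]
    cv2.polylines(im,[np.int32(np.array(q)*4).reshape(-1,1,2)],True,col,1,cv2.LINE_AA,2)
def poly(pts,z,col=(0,255,0)):
    q=[proj("side",(*p,z)) for p in pts]
    cv2.polylines(im,[np.int32(np.array(q)*4).reshape(-1,1,2)],True,col,1,cv2.LINE_AA,2)
for a in ((443,133.3,62,21.5),(443,133.3,0,21),(434.9,-170,80,32.5),(434.9,-170,0,32)): ring(*a)
def rect(x,y,lx,ly,z,yaw=0):
    R=np.array([[np.cos(yaw),-np.sin(yaw)],[np.sin(yaw),np.cos(yaw)]])
    poly([(x,y)+R@np.array([sx*lx/2,sy*ly/2]) for sx,sy in((1,1),(1,-1),(-1,-1),(-1,1))],z)
rect(454,373.4,120,195,19,.01);rect(644.3,212.7,85,52,34,.03);rect(640.8,-4,130,150,18,.05)
rect(*ctr,100,168,32,np.arctan2(ey[1],ey[0])-np.pi/2)
rect(650.4,-221.5,150,36,12,.28);rect(433,-9,150,20,12,-.025)
cv2.imwrite("pics/ov.png",cv2.resize(im[130:],None,fx=1.25,fy=1.25))
E
```

```text
crate [[ 519.8 -297.6]
 [ 550.9 -396.3]
 [ 390.1 -444.8]
 [ 359.4 -349. ]] [ 455.05797295 -371.9173909 ]
168.21142910964568 103.53118984073859
yaw ey -2.839931259184794 ex -1.2657153126875078
big [ 487.52267559 -361.81575328] small [ 410.18029578 -385.88141937]
```

View pics/ov.png

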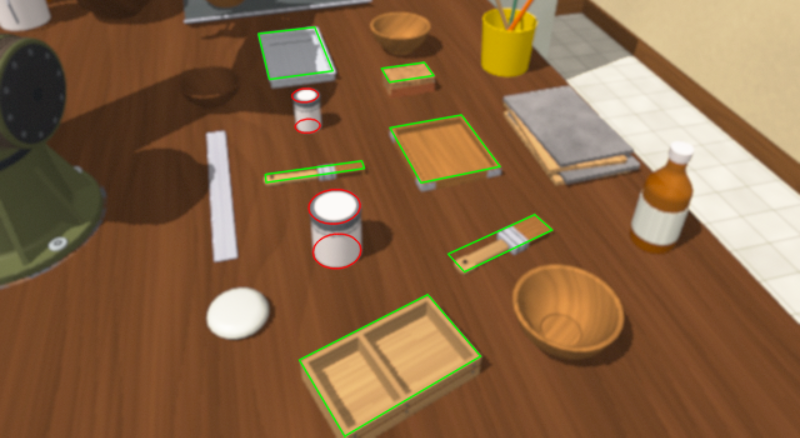

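```bash
cat > go.py <<'E'
import sys
from h import *
s=manip.read_state(); p=s["eef_pos"]; 
from scipy.spatial.transform import Rotation as Ro
Rm=Ro.from_euler("xyz",s["eef_rot"]).as_matrix()
yaw=np.arctan2(Rm[1,0],Rm[0,0])
psi=yaw; Rn=Ro.from_euler("xyz",[np.pi,0,psi]).as_matrix()
print("clk %.2f"%s["clock"],p.round(1),"yaw %.3f"%yaw,"gap %.1f"%s["finger_gap"],"F",s["wrist_force"].round(1),"q6 %.2f"%s["joints"][5])
for a in sys.argv[1:]:
    x,y,z,ps=map(float,a.split(","))
    d=Rn.T@(np.array([x,y,z])-p); tw=-(ps-yaw)
    tw=(tw+np.pi)%(2*np.pi)-np.pi
    q1=np.arctan2(y,x); q6=q1+np.pi/2-ps
    print(a,"->",d.round(1),"twist %.3f"%tw,"q6 %.2f"%((q6+np.pi)%(2*np.pi)-np.pi))
E
python3 go.py 418,-8.6,100,3.117 418,-8.6,17,3.117
```

```text
clk 0.10 [169.7 522.9 219. ] yaw 2.828 gap 93.6 F [ 0.6 -0.2 -0.4] q6 -0.07
418,-8.6,100,3.117 -> [-400.3 -428.9  119. ] twist -0.289 q6 -1.57
418,-8.6,17,3.117 -> [-400.3 -428.9  202. ] twist -0.289 q6 -1.57
```

Emit:
{"api": "jog_arm", "payload": {"deltas": "-400 -429 119 -0.289 50; -400 -429 119 -0.289 50; -400 -429 119 -0.289 50; -400 -429 119 -0.289 50; -400 -429 119 -0.289 50; -400 -429 119 -0.289 50; -400 -429 119 -0.289 50; -400 -429 119 -0.289 50; -400 -429 119 -0.289 50; -400 -429 119 -0.289 50", "squeeze": 20}}

```text
clock: 1.35
eef_pos: [418.2, -10.8, 99.8]
eef_rot: [-3.142, -0.001, 3.115]
wrist_force: [0.5, 0.5, 0.0]
finger_gap: 49.9
```

```bash
python3 go.py 418,-8.6,100,3.117 418,-8.6,17,3.117
```

```text
clk 1.35 [418.2 -10.8  99.8] yaw 3.115 gap 49.9 F [0.5 0.5 0. ] q6 -1.66
418,-8.6,100,3.117 -> [ 0.2  2.2 -0.2] twist -0.002 q6 -1.57
418,-8.6,17,3.117 -> [ 0.2  2.2 82.8] twist -0.002 q6 -1.57
```

Emit:
{"api": "jog_arm", "payload": {"deltas": "0 0 50 0 50; 0 0 83 0 50; 0 0 83 0 50; 0 0 83 0 0; 0 0 83 0 0; 0 0 83 0 0; 0 0 83 0 0; 0 0 70 0 0; 0 0 20 0 0; 0 0 -20 0 0"}}

```text
clock: 2.6
eef_pos: [417.8, -8.4, 122.9]
eef_rot: [-3.142, 0.001, 3.117]
wrist_force: [-0.4, -0.2, -0.6]
finger_gap: 13.8
```

```bash
python3 go.py 454,373,60,1.58; python3 - <<'E'
from h import *
p,d=optics.camera("side"); cv2.imwrite("pics/s1.png",p[:,:,::-1])
crop("pics/s1.png","pics/s1c.png",170,150,200,150,4)
E
```

```text
clk 2.60 [417.8  -8.4 122.9] yaw 3.117 gap 13.8 F [-0.4 -0.2 -0.6] q6 -1.65
454,373,60,1.58 -> [-26.7 382.2  62.9] twist 1.537 q6 0.68
```

View pics/s1c.png

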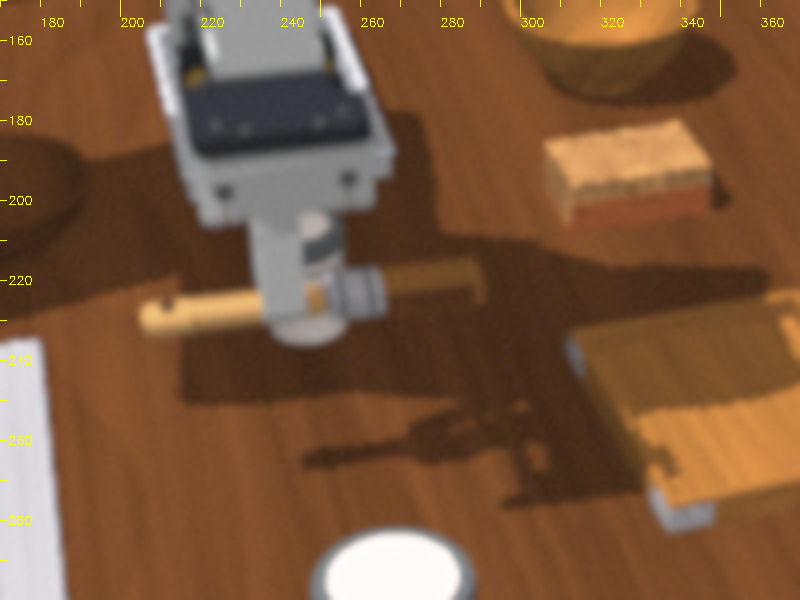

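```bash
python3 go.py 428,388,110,1.58
```

```text
clk 2.65 [419.8  -8.5 127.3] yaw 3.117 gap 13.9 F [ 3.1 -1.   5.5] q6 -1.65
428,388,110,1.58 -> [  1.5 396.6  17.3] twist 1.537 q6 0.73
```

Emit:
{"api": "jog_arm", "payload": {"deltas": "0 397 10 0 0; 0 397 10 0.4 0; 0 397 10 0.7 0; 0 397 10 1.0 0; 0 397 10 1.3 0; 0 397 10 1.537 0; 0 397 10 1.537 0; 0 397 10 1.537 0; 0 397 10 1.537 0; 0 397 10 1.537 0"}}

```text
clock: 3.9
eef_pos: [427.5, 388.6, 111.0]
eef_rot: [3.141, -0.0, 1.575]
wrist_force: [0.4, 0.1, -1.0]
finger_gap: 13.9
```

```bash
python3 go.py 428,388,110,1.58 428,388,22,1.58
```

```text
clk 3.90 [427.5 388.6 111. ] yaw 1.575 gap 13.9 F [ 0.4  0.1 -1. ] q6 0.67
428,388,110,1.58 -> [-0.6  0.5  1. ] twist -0.005 q6 0.73
428,388,22,1.58 -> [-0.6  0.5 89. ] twist -0.005 q6 0.73
```

Emit:
{"api": "jog_arm", "payload": {"deltas": "0 0 50 0 0; 0 0 75 0 0; 0 0 85 0 0; 0 0 88 0 0; 0 0 88 0 0; 0 0 88 0 28; 0 0 88 0 28; 0 0 88 0 28; 0 0 40 0 28; 0 0 0 0 40"}}

```text
clock: 5.15
eef_pos: [427.6, 388.5, 111.9]
eef_rot: [3.142, -0.0, 1.58]
wrist_force: [0.2, -0.1, -1.0]
finger_gap: 35.1
```

```bash
python3 go.py 636,-225.6,100,0.28 ; python3 - <<'E'
from h import *
p,d=optics.camera("side"); cv2.imwrite("pics/s2.png",p[:,:,::-1])
crop("pics/s2.png","pics/s2c.png",170,110,160,120,5)
E
python3 go.py 636,-225.6,100,0.28
```

```text
clk 5.15 [427.6 388.5 111.9] yaw 1.580 gap 35.1 F [ 0.2 -0.1 -1. ] q6 0.67
636,-225.6,100,0.28 -> [-616.   202.8   11.9] twist 1.300 q6 0.95
clk 5.20 [429.2 389.8 117.4] yaw 1.580 gap 37.7 F [0.3 0.5 5.6] q6 0.67
636,-225.6,100,0.28 -> [-617.3  201.2   17.4] twist 1.300 q6 0.95
```

View pics/s2c.png

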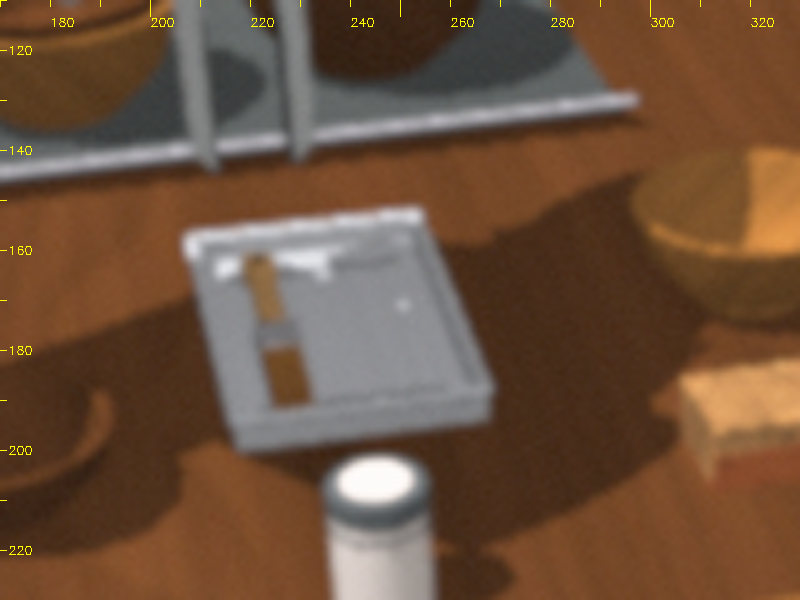

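Emit:
{"api": "jog_arm", "payload": {"deltas": "-616 203 11 1.3 50; -616 203 11 1.3 50; -616 203 11 1.3 50; -616 203 11 1.3 50; -616 203 11 1.3 50; -616 203 11 1.3 50; -616 203 11 1.3 50; -616 203 11 1.3 50; -616 203 11 1.3 50; -616 203 11 1.3 50"}}

```text
clock: 6.45
eef_pos: [629.0, -205.3, 99.8]
eef_rot: [3.141, -0.0, 0.28]
wrist_force: [1.4, -0.4, 0.4]
finger_gap: 50.0
```

```bash
python3 go.py 636,-225.6,100,0.28 636,-225.6,17,.28
```

```text
clk 6.45 [ 629.  -205.3   99.8] yaw 0.280 gap 50.0 F [ 1.4 -0.4  0.4] q6 0.92
636,-225.6,100,0.28 -> [ 1.2 21.5 -0.2] twist -0.000 q6 0.95
636,-225.6,17,.28 -> [ 1.2 21.5 82.8] twist -0.000 q6 0.95
```

Emit:
{"api": "jog_arm", "payload": {"deltas": "1 22 0 0 50; 1 22 30 0 50; 1 22 70 0 50; 1 22 83 0 50; 1 22 83 0 50; 1 22 83 0 0; 1 22 83 0 0; 1 22 83 0 0; 1 22 83 0 0; 1 22 70 0 0"}}

```text
clock: 7.7
eef_pos: [635.0, -223.9, 29.4]
eef_rot: [-3.14, 0.002, 0.28]
wrist_force: [0.1, -0.0, -0.8]
finger_gap: 17.8
```

```bash
python3 go.py 480,358.4,120,1.58 636,-225.6,120,.28
```

```text
clk 7.70 [ 635.  -223.9   29.4] yaw 0.280 gap 17.8 F [ 0.1 -0.  -0.8] q6 0.90
480,358.4,120,1.58 -> [  11.8 -602.4  -90.6] twist -1.300 q6 0.63
636,-225.6,120,.28 -> [  0.4   1.9 -90.6] twist -0.000 q6 0.95
```

Emit:
{"api": "jog_arm", "payload": {"deltas": "0 0 -60 0 0; 12 -40 -90 0 0; 12 -602 -90 -1.3 0; 12 -602 -90 -1.3 0; 12 -602 -90 -1.3 0; 12 -602 -90 -1.3 0; 12 -602 -90 -1.3 0; 12 -602 -90 -1.3 0; 12 -602 -90 -1.3 0; 12 -602 -90 -1.3 0"}}

```text
clock: 8.95
eef_pos: [497.3, 300.2, 120.9]
eef_rot: [3.141, -0.0, 1.583]
wrist_force: [1.3, -0.7, -0.3]
finger_gap: 17.4
```

```bash
python3 go.py 480,358.4,120,1.58 480,358.4,23,1.58
```

```text
clk 8.95 [497.3 300.2 120.9] yaw 1.583 gap 17.4 F [ 1.3 -0.7 -0.3] q6 0.47
480,358.4,120,1.58 -> [ 58.4 -16.6   0.9] twist 0.003 q6 0.63
480,358.4,23,1.58 -> [ 58.4 -16.6  97.9] twist 0.003 q6 0.63
```

Emit:
{"api": "jog_arm", "payload": {"deltas": "58 -17 1 0 0; 58 -17 1 0 0; 58 -17 50 0 0; 58 -17 60 0 0; 58 -17 60 0 0; 58 -17 60 0 0; 58 -17 60 0 0; 58 -17 60 0 0; 58 -17 60 0 0; 58 -17 60 0 0"}}

```text
clock: 10.2
eef_pos: [480.5, 356.1, 59.9]
eef_rot: [3.142, -0.0, 1.58]
wrist_force: [-0.1, 0.0, -0.5]
finger_gap: 18.1
```

```bash
python3 go.py 480,358.4,23,1.58
```

```text
clk 10.20 [480.5 356.1  59.9] yaw 1.580 gap 18.1 F [-0.1  0.  -0.5] q6 0.57
480,358.4,23,1.58 -> [ 2.3 -0.5 36.9] twist -0.000 q6 0.63
```

Emit:
{"api": "jog_arm", "payload": {"deltas": "2 0 20 0 0; 2 0 32 0 0; 2 0 37 0 0; 2 0 37.5 0 0; 2 0 37.5 0 0; 2 0 37.5 0 32; 2 0 37.5 0 32; 2 0 37.5 0 32; 2 0 0 0 32; 2 0 -40 0 50"}}

```text
clock: 11.45
eef_pos: [480.2, 357.9, 100.5]
eef_rot: [-3.141, 0.001, 1.58]
wrist_force: [-0.2, 0.6, -0.4]
finger_gap: 38.9
```

```bash
python3 go.py; python3 - <<'E'
from h import *
p,d=optics.camera("side"); cv2.imwrite("pics/s3.png",p[:,:,::-1])
crop("pics/s3.png","pics/s3c.png",170,110,160,120,5)
E
python3 go.py 644.3,212.7,100,1.6  644.3,212.7,30,1.6
```

```text
clk 11.45 [480.2 357.9 100.5] yaw 1.580 gap 38.9 F [-0.2  0.6 -0.4] q6 0.57
clk 11.50 [482.1 359.2 106.5] yaw 1.580 gap 42.9 F [1.  0.8 4.9] q6 0.57
644.3,212.7,100,1.6 -> [-147.9  160.8    6.5] twist -0.020 q6 0.29
644.3,212.7,30,1.6 -> [-147.9  160.8   76.5] twist -0.020 q6 0.29
```

View pics/s3c.png

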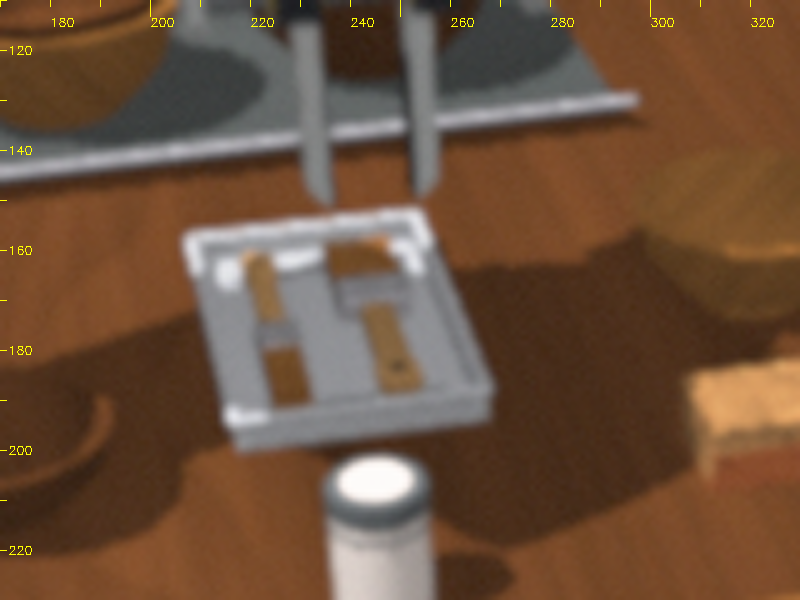

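Emit:
{"api": "jog_arm", "payload": {"deltas": "-147 162 0 0.2 75; -147 162 0 0.4 75; -147 162 0 0.6 75; -147 162 0 0.8 75; -147 162 0 1.0 75; -147 162 0 1.2 75; -147 162 0 1.4 75; -147 162 0 1.55 75; -147 162 0 1.55 75; -147 162 0 1.55 75"}}

```text
clock: 12.75
eef_pos: [643.8, 212.5, 99.7]
eef_rot: [3.142, 0.0, 0.03]
wrist_force: [-0.1, 0.7, 0.2]
finger_gap: 74.9
```

```bash
python3 go.py 644.3,212.7,22,.03
```

```text
clk 12.75 [643.8 212.5  99.7] yaw 0.030 gap 74.9 F [-0.1  0.7  0.2] q6 1.81
644.3,212.7,22,.03 -> [ 0.5 -0.2 77.7] twist 0.000 q6 1.86
```

Emit:
{"api": "jog_arm", "payload": {"deltas": "0 0 40 0 75; 0 0 70 0 75; 0 0 78 0 75; 0 0 78 0 75; 0 0 78 0 40; 0 0 78 0 40; 0 0 78 0 40; 0 0 78 0 40; 0 0 60 0 40; 0 0 30 0 40", "squeeze": 25}}

```text
clock: 14.0
eef_pos: [643.3, 212.4, 70.3]
eef_rot: [3.141, 0.002, 0.03]
wrist_force: [-1.0, 0.6, -0.7]
finger_gap: 51.9
```

```bash
python3 go.py 641,-4,80,.04
```

```text
clk 14.00 [643.3 212.4  70.3] yaw 0.030 gap 51.9 F [-1.   0.6 -0.7] q6 1.81
641,-4,80,.04 -> [ -8.7 216.2  -9.7] twist -0.010 q6 1.52
```

Emit:
{"api": "jog_arm", "payload": {"deltas": "-9 60 -10 0 40; -9 110 -10 0 40; -9 160 -10 0 40; -9 200 -10 0 40; -9 216 -10 0 40; -9 216 -10 0 40; -9 216 -10 0 40; -9 216 -10 0 40; -9 216 -10 0 40; -9 216 -10 0 40"}}

```text
clock: 15.25
eef_pos: [641.2, -3.3, 79.8]
eef_rot: [3.142, 0.0, 0.03]
wrist_force: [-0.3, -0.8, -1.2]
finger_gap: 51.8
```

```bash
python3 go.py 641,-4,28,.03
```

```text
clk 15.25 [641.2  -3.3  79.8] yaw 0.030 gap 51.8 F [-0.3 -0.8 -1.2] q6 1.48
641,-4,28,.03 -> [-0.3  0.7 51.8] twist 0.000 q6 1.53
```

Emit:
{"api": "jog_arm", "payload": {"deltas": "0 0 25 0 40; 0 0 42 0 40; 0 0 50 0 40; 0 0 52 0 40; 0 0 52 0 40; 0 0 52 0 70; 0 0 52 0 70; 0 0 52 0 70; 0 0 20 0 70; 0 0 -30 0 70"}}

```text
clock: 16.5
eef_pos: [640.5, -3.6, 109.5]
eef_rot: [-3.141, 0.003, 0.03]
wrist_force: [-0.2, -0.7, 0.6]
finger_gap: 70.0
```

```bash
python3 go.py 443,133.3,120,.305
```

```text
clk 16.50 [640.5  -3.6 109.5] yaw 0.030 gap 70.0 F [-0.2 -0.7  0.6] q6 1.48
443,133.3,120,.305 -> [-193.3 -142.8  -10.5] twist -0.275 q6 1.56
```

Emit:
{"api": "jog_arm", "payload": {"deltas": "-193 -143 -10 -0.275 75; -193 -143 -10 -0.275 75; -193 -143 -10 -0.275 75; -193 -143 -10 -0.275 75; -193 -143 -10 -0.275 75; -193 -143 -10 -0.275 75; -193 -143 -10 -0.275 75; -193 -143 -10 -0.275 75; -193 -143 -10 -0.275 75; -193 -143 -10 -0.275 75"}}

```text
clock: 17.75
eef_pos: [444.2, 133.4, 119.8]
eef_rot: [-3.142, 0.0, 0.305]
wrist_force: [0.1, -0.1, -0.5]
finger_gap: 74.6
```

```bash
python3 go.py 443,133.3,46,.305; python3 - <<'E'
from h import *
for n in("side","top"):
    p,d=optics.camera(n); cv2.imwrite(f"pics/{n}4.png",p[:,:,::-1])
E
```

```text
clk 17.75 [444.2 133.4 119.8] yaw 0.305 gap 74.6 F [ 0.1 -0.1 -0.5] q6 1.48
443,133.3,46,.305 -> [-1.1 -0.2 73.8] twist -0.000 q6 1.56
```

View pics/side4.png

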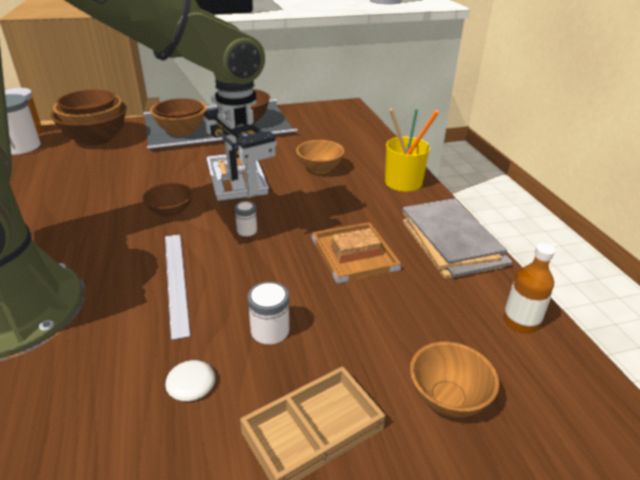

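View pics/top4.png

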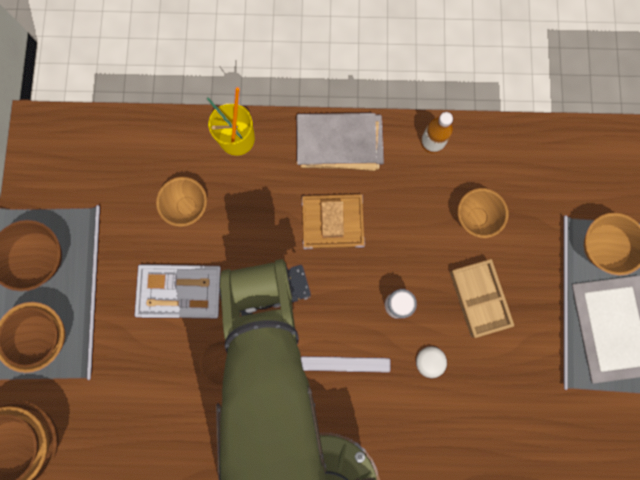

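The block lies in its box at top (333,217) and both brushes are in the tray at (178,291). Next is the small pot.

Emit:
{"api": "jog_arm", "payload": {"deltas": "0 0 30 0 75; 0 0 55 0 75; 0 0 70 0 75; 0 0 74 0 75; 0 0 74 0 75; 0 0 74 0 30; 0 0 74 0 30; 0 0 74 0 30; 0 0 74 0 30; 0 0 60 0 30", "squeeze": 20}}

```text
clock: 19.1
eef_pos: [443.5, 133.4, 59.7]
eef_rot: [-3.141, 0.002, 0.305]
wrist_force: [-1.0, 0.1, -1.4]
finger_gap: 41.7
```

```bash
python3 go.py 443,133,150,.305 410.2,-385.9,150,.305
```

```text
clk 19.10 [443.5 133.4  59.7] yaw 0.305 gap 41.7 F [-1.   0.1 -1.4] q6 1.48
443,133,150,.305 -> [ -0.6   0.2 -90.3] twist -0.000 q6 1.56
410.2,-385.9,150,.305 -> [-187.6  485.4  -90.3] twist -0.000 q6 0.51
```

Emit:
{"api": "jog_arm", "payload": {"deltas": "0 0 -50 0 30; 0 0 -100 0 30; -20 50 -105 0 30; -188 485 -105 0 30; -188 485 -105 0 30; -188 485 -105 0 30; -188 485 -105 0 30; -188 485 -105 0 30; -188 485 -105 0 30; -188 485 -105 0 30"}}

```text
clock: 20.35
eef_pos: [411.6, -358.9, 165.9]
eef_rot: [3.141, -0.0, 0.305]
wrist_force: [1.5, 1.8, -1.3]
finger_gap: 41.7
```

Emit:
{"api": "jog_arm", "payload": {"deltas": "0 0 0 0 30; 0 0 0 0 30; 0 0 0 0 30; 0 0 0 0 30; 0 0 0 0 30; 0 0 0 0 30; 0 0 0 0 30; 0 0 0 0 30; 0 0 0 0 30; 0 0 0 0 30"}}

```text
clock: 21.6
eef_pos: [412.1, -356.8, 164.8]
eef_rot: [3.142, 0.0, 0.305]
wrist_force: [0.1, -0.4, -2.0]
finger_gap: 41.7
```

```bash
python3 go.py 410.2,-385.9,90,.305
```

```text
clk 21.60 [ 412.1 -356.8  164.8] yaw 0.305 gap 41.7 F [ 0.1 -0.4 -2. ] q6 0.49
410.2,-385.9,90,.305 -> [-10.6  27.2  74.8] twist -0.000 q6 0.51
```

Emit:
{"api": "jog_arm", "payload": {"deltas": "-10.5 27 0 0 30; -10.5 27 40 0 30; -10.5 27 75 0 30; -10.5 27 75 0 30; -10.5 27 75 0 30; -10.5 27 75 0 30; -10.5 27 75 0 30; -10.5 27 75 0 30; -10.5 27 75 0 30; -10.5 27 75 0 30"}}

```text
clock: 22.85
eef_pos: [410.2, -385.7, 89.9]
eef_rot: [3.142, 0.0, 0.305]
wrist_force: [-0.7, 0.2, -0.4]
finger_gap: 41.7
```

```bash
python3 go.py 410.2,-385.9,52.5,.305; python3 - <<'E'
from h import *
p,d=optics.camera("side"); cv2.imwrite("pics/s5.png",p[:,:,::-1])
crop("pics/s5.png","pics/s5c.png",220,320,180,150,4)
E
```

```text
clk 22.85 [ 410.2 -385.7   89.9] yaw 0.305 gap 41.7 F [-0.7  0.2 -0.4] q6 0.45
410.2,-385.9,52.5,.305 -> [-0.1  0.2 37.4] twist -0.000 q6 0.51
```

View pics/s5c.png

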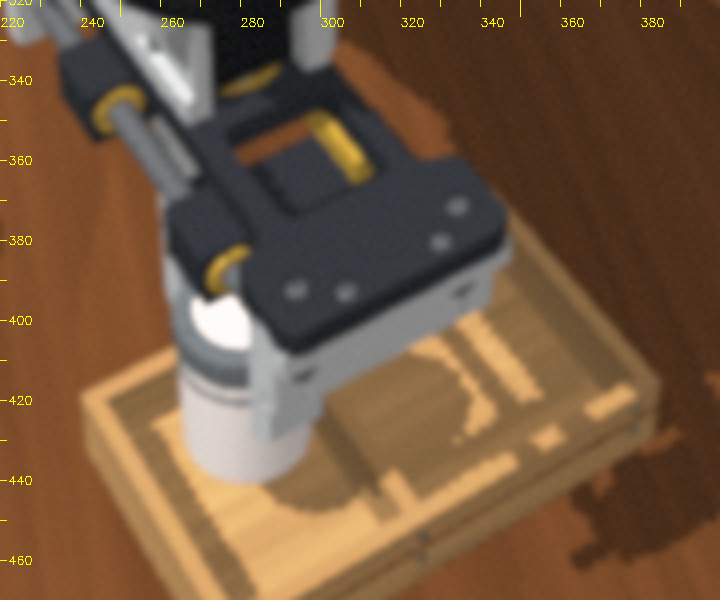

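Emit:
{"api": "jog_arm", "payload": {"deltas": "0 0 20 0 30; 0 0 32 0 30; 0 0 37 0 30; 0 0 37.5 0 30; 0 0 37.5 0 30; 0 0 37.5 0 65; 0 0 37.5 0 65; 0 0 37.5 0 65; 0 0 0 0 65; 0 0 -50 0 65"}}

```text
clock: 24.15
eef_pos: [409.8, -385.2, 140.1]
eef_rot: [-3.139, 0.001, 0.305]
wrist_force: [0.1, -0.2, 0.6]
finger_gap: 64.9
```

```bash
python3 go.py 434.9,-170,140,.305;python3 - <<'E'
from h import *
p,d=optics.camera("side"); cv2.imwrite("pics/s6.png",p[:,:,::-1])
crop("pics/s6.png","pics/s6c.png",220,320,180,150,4)
E
```

```text
clk 24.15 [ 409.8 -385.2  140.1] yaw 0.305 gap 64.9 F [ 0.1 -0.2  0.6] q6 0.45
434.9,-170,140,.305 -> [ 8.860e+01 -1.978e+02  1.000e-01] twist -0.000 q6 0.89
```

View pics/s6c.png

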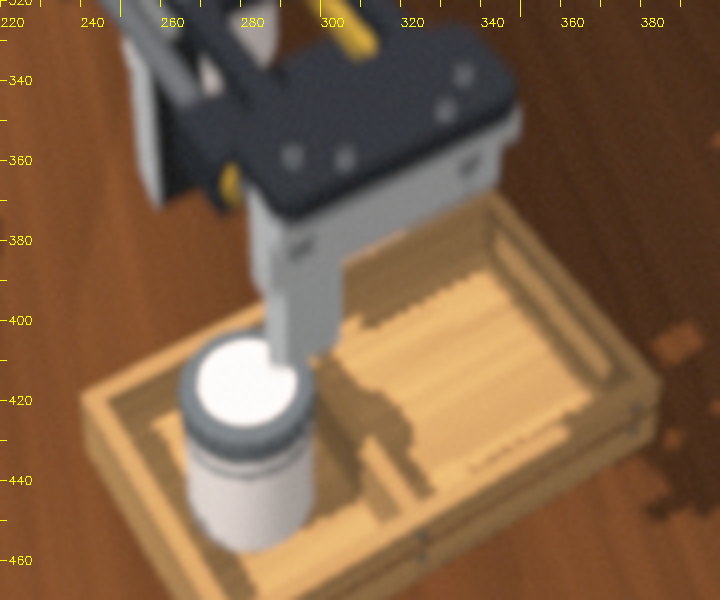

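The small pot stands in the small bay. Next is the big pot.

Emit:
{"api": "jog_arm", "payload": {"deltas": "89 -198 0 0 93; 89 -198 0 0 93; 89 -198 0 0 93; 89 -198 0 0 93; 89 -198 0 0 93; 89 -198 0 0 93; 89 -198 0 0 93; 89 -198 0 0 93; 89 -198 0 0 93; 89 -198 0 0 93", "squeeze": 30}}

```text
clock: 25.45
eef_pos: [435.7, -170.3, 139.8]
eef_rot: [-3.142, -0.0, 0.305]
wrist_force: [-0.8, -0.4, 0.5]
finger_gap: 93.2
```

```bash
python3 go.py 434.9,-170,47,.305
```

```text
clk 25.45 [ 435.7 -170.3  139.8] yaw 0.305 gap 93.2 F [-0.8 -0.4  0.5] q6 0.82
434.9,-170,47,.305 -> [-0.7 -0.5 92.8] twist -0.000 q6 0.89
```

Emit:
{"api": "jog_arm", "payload": {"deltas": "-0.5 0 30 0 93; -0.5 0 60 0 93; -0.5 0 80 0 93; -0.5 0 93 0 93; -0.5 0 93 0 93; -0.5 0 93 0 50; -0.5 0 93 0 50; -0.5 0 93 0 50; -0.5 0 93 0 50; -0.5 0 85 0 50"}}

```text
clock: 26.7
eef_pos: [434.7, -170.0, 54.6]
eef_rot: [-3.14, 0.001, 0.305]
wrist_force: [0.7, -0.3, -4.7]
finger_gap: 63.7
```

```bash
python3 go.py 434.9,-170,120,.305 487.5,-361.8,120,.305
```

```text
clk 26.70 [ 434.7 -170.    54.6] yaw 0.305 gap 63.7 F [ 0.7 -0.3 -4.7] q6 0.81
434.9,-170,120,.305 -> [  0.2   0.  -65.4] twist -0.000 q6 0.89
487.5,-361.8,120,.305 -> [ -7.2 198.8 -65.4] twist -0.000 q6 0.63
```

Emit:
{"api": "jog_arm", "payload": {"deltas": "0 0 -30 0 50; 0 0 -60 0 50; -2 40 -70 0 50; -5 90 -70 0 50; -7 140 -70 0 50; -7 180 -70 0 50; -7 199 -70 0 50; -7 199 -70 0 50; -7 199 -70 0 50; -7 199 -70 0 50"}}

```text
clock: 27.95
eef_pos: [488.2, -361.4, 125.1]
eef_rot: [-3.141, 0.0, 0.305]
wrist_force: [-0.5, 0.1, -4.3]
finger_gap: 63.2
```

```bash
python3 go.py 487.5,-361.8,53.5,.305; python3 - <<'E'
from h import *
p,d=optics.camera("side"); cv2.imwrite("pics/s7.png",p[:,:,::-1])
crop("pics/s7.png","pics/s7c.png",220,300,190,150,4)
E
```

```text
clk 27.95 [ 488.2 -361.4  125.1] yaw 0.305 gap 63.2 F [-0.5  0.1 -4.3] q6 0.57
487.5,-361.8,53.5,.305 -> [-0.8  0.2 71.6] twist 0.000 q6 0.63
```

View pics/s7c.png

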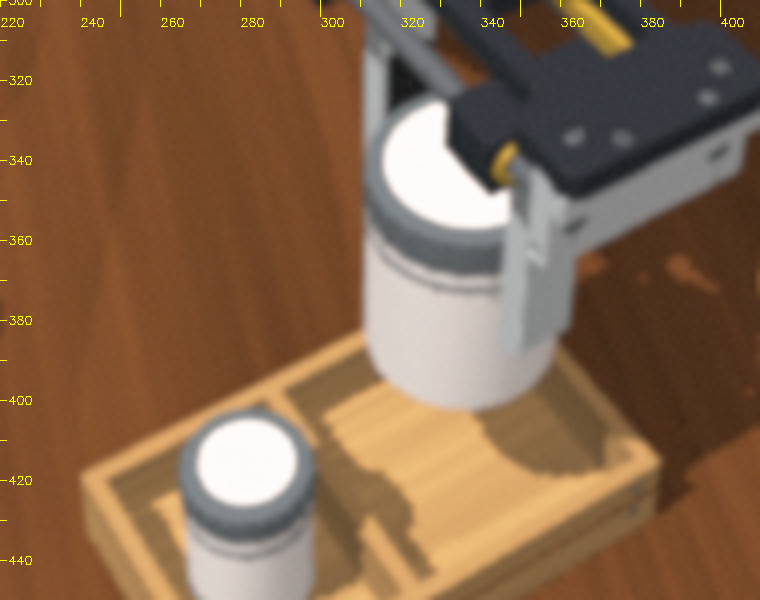

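Emit:
{"api": "jog_arm", "payload": {"deltas": "-0.5 0 35 0 50; -0.5 0 55 0 50; -0.5 0 67 0 50; -0.5 0 71 0 50; -0.5 0 71.5 0 50; -0.5 0 71.5 0 50; -0.5 0 71.5 0 88; -0.5 0 71.5 0 88; -0.5 0 71.5 0 88; -0.5 0 60 0 88"}}

```text
clock: 29.25
eef_pos: [487.5, -362.1, 64.7]
eef_rot: [-3.14, 0.001, 0.305]
wrist_force: [0.7, 0.3, 0.2]
finger_gap: 88.1
```

Emit:
{"api": "jog_arm", "payload": {"deltas": "0 0 -30 0 88; 0 0 -80 0 88; 0 0 -120 0 88; 0 0 -120 0 88; 0 -60 -120 0 88; 0 -120 -120 0 88; 0 -180 -120 0 88; 0 -240 -120 0 88; 0 -280 -120 0 88; 0 -280 -120 0 88"}}

```text
clock: 30.5
eef_pos: [403.0, -93.5, 184.7]
eef_rot: [-3.141, 0.0, 0.308]
wrist_force: [0.6, -0.3, -0.1]
finger_gap: 87.9
```

```bash
python3 go.py; python3 - <<'E'
from h import *
for n in("side","top"):
    p,d=optics.camera(n); cv2.imwrite(f"pics/{n}8.png",p[:,:,::-1])
crop("pics/side8.png","pics/side8c.png",220,300,190,150,4)
crop("pics/top8.png","pics/top8c.png",390,180,135,165,3)
E
```

```text
clk 30.50 [403.  -93.5 184.7] yaw 0.308 gap 87.9 F [ 0.6 -0.3 -0.1] q6 0.95
```

View pics/side8c.png

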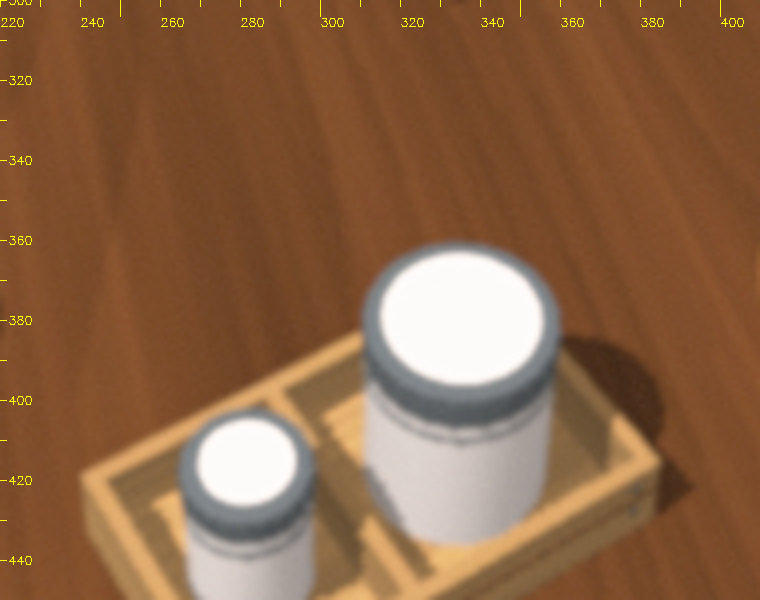

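View pics/top8.png

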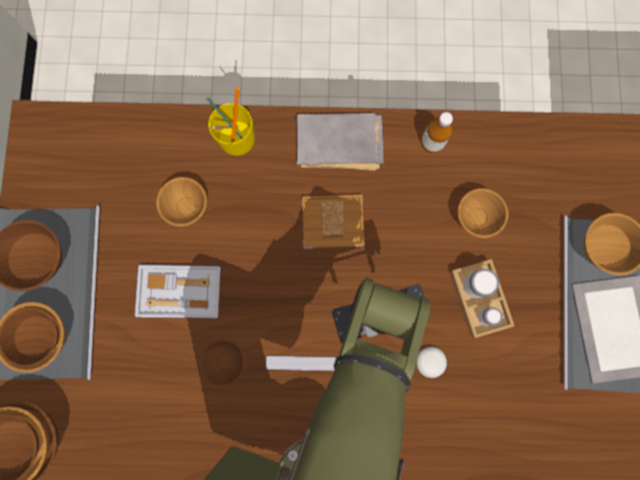

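View pics/top8c.png

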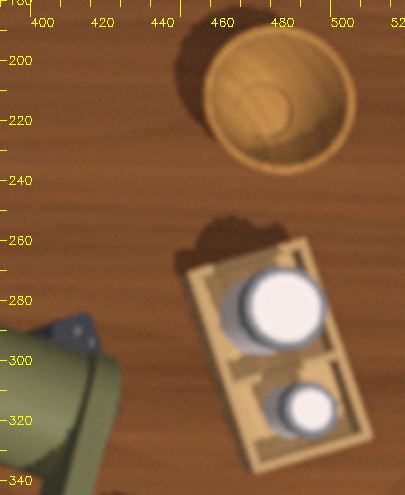

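```bash
python3 - <<'E'
from h import *
ctr=np.array([455.06,-371.9]);a=-2.838;ey=np.array([np.cos(a),np.sin(a)]);ex=np.array([ey[1],-ey[0]])
for n,u,v,z in(("big",485.3,282.7,86),("small",493.7,316.7,68)):
    w=world("top",u,v,z)[:2]-ctr; print(n,"x %.1f y %.1f"%(w@ex,w@ey))
d=optics.camera("top")[1];W=depthworld("top",d)
for n,u,v in(("big",485,283),("small",493,317),("block",333,215),("nh",157,302),("nb",199,304),("wb",155,281),("wh",195,282)): print(n,W[v-1:v+2,u-1:u+2].reshape(-1,3).mean(0).round(1))
crop("pics/top8.png","pics/t9.png",130,260,95,62,8)
E
```

```text
big x 0.4 y -34.0
small x 1.5 y 47.1
big [ 486.6 -360.6   86.1]
small [ 408.9 -382.8   68.2]
block [651.1  -3.   39. ]
nh [421.6 377.6 159.7]
nb [419.6 286.1 160.1]
wb [479.5 432.3  16. ]
wh [479.3 333.3  16.8]
```

View pics/t9.png

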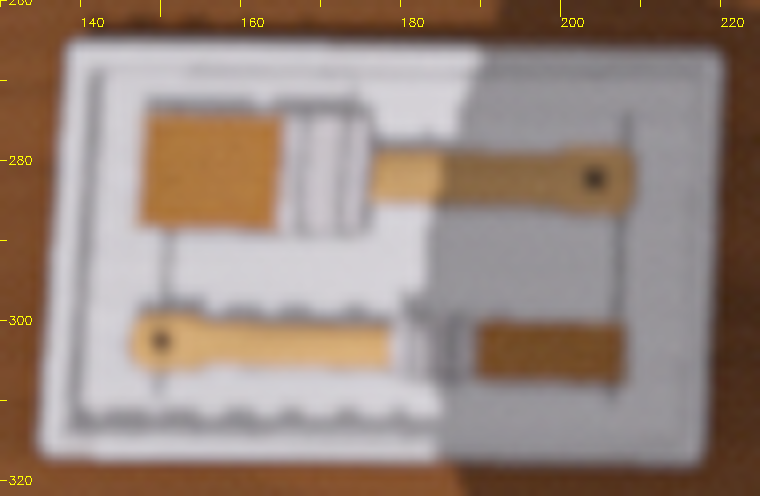

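The narrow brush's depth reading (z ≈ 160) contradicts the picture and can't be right. I'll take it again before handing in.

```bash
python3 - <<'E'
from h import *
p,d=optics.camera("top");W=depthworld("top",d);cv2.imwrite("pics/top10.png",p[:,:,::-1])
for v in(298,300,302,304,306,308): print(v,[round(W[v,u,2]) for u in (146,150,154,158,165,172,178,182,186,190,194,200,206)])
print([ (v,round(W[v,165,2])) for v in (270,275,281,288,293,310,313,318,325)])
p,d=optics.camera("side");S=depthworld("side",d);cv2.imwrite("pics/side10.png",p[:,:,::-1])
for y in(425,388,373,345,315):
    u,v=proj("side",(428,y,16)).round().astype(int); print(y,(u,v),S[v,u].round(0))
def seg(a,b,z): 
    a=world("top",*a,z)[:2];b=world("top",*b,z)[:2];return ((a+b)/2).round(1),np.linalg.norm(a-b).round(1)
print("wide",seg((147.5,281),(209,282.3),16),"narrow",seg((146.5,302.5),(208,304),16),"tray 454,373.4")
E
python3 go.py
```

```text
298 [4, 4, 4, 1, 5, 9, 7, 6, 4, 4, 8, 7, 2]
300 [5, 14, 12, 13, 19, 3, 3, 17, 20, 19, 17, 16, 18]
302 [17, 20, 20, 18, 18, 17, 18, 15, 20, 17, 13, 16, 21]
304 [14, 15, 17, 16, 15, 22, 13, 18, 17, 19, 21, 14, 16]
306 [4, 8, 10, 9, 6, 6, 3, 20, 19, 17, 20, 13, 11]
308 [6, 7, 3, 8, 5, 11, 2, 5, 0, 6, 4, 10, 4]
[(270, 5), (275, 18), (281, 17), (288, 25), (293, 3), (310, 4), (313, 4), (318, -5), (325, 0)]
425 (np.int64(222), np.int64(164)) [394. -49. 256.]
388 (np.int64(224), np.int64(170)) [396. -49. 246.]
373 (np.int64(224), np.int64(173)) [ 390. -132.  285.]
345 (np.int64(226), np.int64(178)) [ 390. -158.  290.]
315 (np.int64(227), np.int64(184)) [ 390. -163.  284.]
wide (array([479.3, 374.9]), np.float64(151.8)) narrow (array([426.2, 373.7]), np.float64(150.8)) tray 454,373.4
clk 30.75 [403.9 -96.  184.6] yaw 0.304 gap 87.9 F [0.4 0.4 0.3] q6 0.95
```

The z ≈ 160 value came from averaging in missing depth pixels. Read one by one, the pixels put the brush top at z ≈ 16–17, so it lies flat. Handing in.

```bash
python3 -c "
from cell import workorder; print(workorder.sign_off())"
```

```text
the job is handed in; nothing more can be done
None
```

I moved all five objects to their places, and the job was handed in at about 31 s of the 115 s allowed. Sign-off reports no verdict, so the checks below are my own camera measurements just before it.

| Object | Measured place | Needed |
|---|---|---|
| Wide brush | about 25 mm across and 1.5 mm along from the tray centre, top at z ≈ 16 mm (flat) | within 46 / 24 mm |
| Narrow brush | about −28 mm across and 0.3 mm along, top at z ≈ 16–17 mm (flat) | within 46 / 24 mm |
| Big pot | (0.4, −34.0) mm in the crate frame, top at z = 86 mm | (0, −34), within 15 mm |
| Small pot | (1.5, 47.1) mm in the crate frame, top at z = 68 mm | (0, 47), within 26 / 13 mm |
| Block | flat, within about 10 mm of the box centre, top at z = 39 mm | within 40 / 50 mm |

- **Bowls:** both sit at the same picture positions as at the start.
- **Robot:** it was clear of everything, with no contact force showing.
- **Readings that disagreed:** one averaged depth reading on the narrow brush gave z ≈ 160 mm because it included missing depth pixels, and a pixel-by-pixel repeat cleared it. In the last side view the arm hid that brush, so its final position rests on the top camera alone.

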